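Shut down and lock off the extruder controls

ROBOT

A 6-joint arm with a two-finger parallel gripper is mounted at the origin on the work surface. World frame = base frame: x ahead of the robot, y to its left, z up, the work surface at z = 0. Lengths are in m, angles in rad, forces in N, time in s.
With the tool pointing down it reaches from about 0.25 to 0.775 m from the base axis. Payload 4 kg.
Tool frame: the origin (TCP) lies midway between the tips of the shut fingers; the grasp point (between the pads) lies 19 mm behind it; z points along the fingers, y is the line along which they close (so a half turn about z gives the same grasp; the last joint's range is limited). The gripper opens to 94 mm and grips with 3 to 60 N. Pads are 16 mm wide; open, the fingers measure 119 mm over their backs; the gripper's body (75 mm by 177 mm) begins 78 mm behind the grasp point.
Start: joints at [-1.368, 0.087, 1.371, -0, 1.684, -0.103], TCP at [0.166, -0.525, 0.206] pointing down, gripper open.
Joint ranges: [-3.1, 3.1], [-0.76, 2.03], [0.27, 2.55], [-1.08, 4.22], [0.17, 2.65], [-2.57, 2.57]. Speed limits (rad/s): [2.79, 2.79, 3.14, 3.14, 3.14, 3.14].

INTERFACE

Orientations are given as a unit quaternion [x, y, z, w].
In Python, from bench import env gives the robot as it stands.
- The arm moves only by the tool servo_tool, never from a script. Its argument "motion" is a list of rows, each a list of 6 numbers: the shift along the world's x, y, z each as a share of 300 mm, from -1 to 1, then the turn, a rotation vector about the world's x, y, z each as a share of pi rad, from -1 to 1. In form: [[dx, dy, dz, wx, wy, wz], ...]. A call has 1 to 5 rows; each row is the pose to reach, as a shift and turn from the pose commanded when the call began, turning the shorter way round; what a row does not reach only later rows make up. A row lasts 1/10 s, in which the tool goes at most 50 mm and 8.59 degrees, less where a joint would pass 70% of its speed; a pose out of reach is approached as far as the arm can. A call with a number of a shift or a turn outside -1 to 1 is refused whole. A call with a gripper value outside its range is refused whole. "hand" is the opening, from -1 (shut) to 1 (fully open), set as the call begins (left out, the last holds). The fingers move at their own pace and stop on an object; "squeeze" is the grip in N (left out, the last holds). Time passes only in rows, so rows that repeat a pose let the fingers close. It gives the time, the measured TCP pose, the force, the opening and the grip force at its end, in the units of the state.
- env.read_state(): the state, without advancing time (a new reading comes with each control period).
- env.get_image(name): name is "side" or "top"; returns (picture, depth): 400x640x3 uint8, red, green, blue; 400x640 float32, m along the optical axis (not along the pixel's ray), 0 where there is no reading.
- env.camera_model(name): a dict with "camera_matrix" (3x3 intrinsics, pixels), "k1" (the pictures are not rectified: a ray, as slopes to the right and down, at radius r is drawn at 1 + k1 r^2 times it, then the intrinsics apply), "view" (4x4, takes a point from world to camera coordinates). Camera axes: x right, y down, z forward; pixel columns grow to the right and rows downward; lengths in m; the calibration is good to about 2 mm. A picture is of the moment at which its call begins. camera_model takes no time and is no camera call.
- env.close_job(): hands the job in; it is judged then, once.
The state is a dict: "clock": time; "qpos": joint angles; "joint_vel": joint speeds; "joint_efforts": joint torques, N m; "tcp_pos": TCP position; "eef_rot": TCP orientation; "wrist_force": force on the tool from outside, world axes, zero at the start; "moment": the same for the moment, N m; "opening": finger opening in m; "gripper_force": force on a finger pad.
Only numpy, scipy, OpenCV 4.12 (cv2) and the standard library are available. Lean on these libraries where they do the work, as an engineer would, in place of code of your own. Each camera call takes 0.05 s, during which the arm holds its last target. There are 200 camera calls.

TASK

Shut the extruder down and lock it off: first turn the large heat dial anticlockwise all the way to its off stop. Then take the key from its stand, push it fully home in the key switch, turn it clockwise to its stop and leave it standing in there. The smaller fan dial must keep its setting, and the test weight, the tray and the screwdriver stay where they are.

Things in the scene. Friction and masses are not known exactly. Their poses are not given: they have to be found in the camera images.
- heat_dial (a joint): angle (rad) of the large black heat dial: 0 = off, its anticlockwise stop (pointer on the thick tick, towards the box's -x side); grows clockwise as seen from above, to 4.2. Stiff: about 0.08 N m.
- heat_dial_grip (a point): point on the heat dial's upright axis at the height to grip, 82 mm above the bench. The dial is a 68 mm disc with an upright bar across it, 65 mm long, 14 mm thick, from 25 mm below to 7 mm above this point; the disc's top is 23 mm below it. x lies along the bar and turns with the dial (white pointer stripe on its -x half); z up.
- heat_dial_box: grey box 110 x 110 x 45 mm screwed to the bench, with the heat dial in the middle of its top. Origin: centre of its underside; -x is the side of the off tick.
- fan_dial (a joint): angle (rad) of the small black fan dial, which must keep its setting; 0 = off, grows clockwise, to 4.2.
- fan_dial_grip (a point): point on the upright axis of the fan dial, like heat_dial_grip: 44 mm disc, bar 42 mm long, 14 mm thick, on a box of the same size as the heat dial's, 82 mm above the bench.
- fan_dial_pointer (a point): outer end of the fan dial's white pointer stripe, on top of its bar, 19 mm from its axis.
- lock_barrel (a joint): angle (rad) of the key switch's barrel: 0 = unlocked (as it starts), grows clockwise as seen from above to its stop at 1.05 (locked). Stiff: about 0.1 N m.
- lock_slot (a point): centre of the slot's mouth on the top face of the key switch's steel barrel (48 mm across, 48 mm above the bench, flush in the middle of a grey box 110 x 110 x 45 mm screwed to the bench). The slot is 21 mm (along x) by 9 mm (along y) and 38 mm deep; x and y turn with the barrel; z up.
- lock_key: loose upright key, 72 mm tall, 90 g. Origin: middle of the blade's lower end; z up. Going up: steel blade 18 (x) by 6 mm (y), 28 mm long, its lowest 7 mm tapered to 12 x 2 mm; flange 32 mm across from 28 to 33 mm; 14 mm stem; black grip bar 64 (x) by 14 mm (y) from 44 to 72 mm. Fits either way round. Fully home, its flange lies on the barrel and its origin is 28 mm below lock_slot.
- key_stand: aluminium block 70 x 70 x 36 mm screwed to the bench, in which the key stands: blade in a 24 x 12 mm hole (long side along x), flange on top. Origin: centre of its underside.
- test_weight: loose steel weight, 1 kg, 68 mm across, 74 mm tall with a knob on top; bystander. Origin: centre of its underside.
- sample_tray: loose open blue tray 120 x 90 x 30 mm; bystander. Origin: centre of its underside.
- screwdriver: loose screwdriver 180 mm long, lying along its x; bystander.
Things that resemble listed ones, but are neither listed nor needed, are in the scene too. What is shaped like the lock_key but orange or red is not meant.

How it is judged:
On the way, in this order (a step that is already met when the one before it is completed fails the run):
1. the heat dial is turned to its off stop (value of joint heat_dial below 0.09 rad), for 0.2 s.
2. the key is fully home in the key switch (z of lock_key in the frame of lock_slot below -0.024 m and horizontal distance between lock_key and lock_slot below 0.006 m and angle between lock_key's own z axis and vertical below 0.12 rad), for 0.1 s.
3. the key has turned the barrel to its clockwise stop (all of step 2 and value of joint lock_barrel above 0.96 rad), for 0.2 s.
At the end, for the whole second after the job is handed in: The heat dial is within 0.09 rad of its off stop, the key stands at rest in the key switch's slot, at least 24 mm deep (28 mm is fully home), within 6 mm of its centre and 0.12 rad of upright, and the barrel is within 0.09 rad of its clockwise stop (all of step 3 and value of joint heat_dial below 0.09 rad and linear speed of lock_key below 0.02 m/s); the robot touches nothing.
It fails at once if the fan dial is turned by more than about 0.4 rad (distance of fan_dial_pointer from where it was at the start of the episode above 0.008 m).
It fails at once if the test weight is moved by more than 30 mm (distance of test_weight from where it was at the start of the episode above 0.03 m).
It fails at once if the tray is moved by more than 30 mm (distance of sample_tray from where it was at the start of the episode above 0.03 m).
It fails at once if the screwdriver is moved by more than 30 mm (distance of screwdriver from where it was at the start of the episode above 0.03 m).
It also fails if it takes over 72 s, if anything falls off the work surface, if the arm or the gripper's body presses on something with over 40 N, if the wrist force passes 120 N, or if a joint passes its speed limit or range.

## Working session

There is one attempt and no reset: what is moved stays moved. The work goes in short steps, Python scripts to look and compute and a tool call to move; the robot and the scene stay as the last step left them, time stands still between calls to the robot, and variables do not carry over. Pictures are saved under pics/ and viewed, at most 10 in all, crops included, and the job is handed in when it is done.

Besides the shell and the picture viewer there is one more tool, called as name(argument=value, ...) on one line, values as JSON. servo_tool: Moves the arm, as the interface text tells. Shift numbers are shares of 300 mm and turn numbers shares of pi rad, none past 1 either way. Its arguments: {"type":"object","properties":{"motion":{"type":"array"},"hand":{"type":"number"},"squeeze":{"type":"number"}},"required":["motion"]}

```bash
mkdir -p pics
cat > h.py <<'E'
import numpy as np, cv2
from bench import env
def grab(n):
    im,d=env.get_image(n); np.savez(f'pics/{n}.npz',im=im,d=d); return im,d
def rays(n,uv):
    m=env.camera_model(n); K=np.array(m['camera_matrix']); uv=np.asarray(uv,float).reshape(-1,2)
    s=(uv-K[:2,2])/[K[0,0],K[1,1]]; r=s.copy()
    for _ in range(20): r=s/(1+m['k1']*(r**2).sum(1,keepdims=True))
    V=np.array(m['view']); R=V[:3,:3]; c=-R.T@V[:3,3]
    return c, np.c_[r,np.ones(len(r))]@R
def onplane(n,uv,z):
    c,d=rays(n,uv); return c+d*((z-c[2])/d[:,2:])
def cloud(n,uv,depth):
    c,d=rays(n,uv); return c+d*np.asarray(depth).reshape(-1,1)
def proj(n,P):
    m=env.camera_model(n); K=np.array(m['camera_matrix']);V=np.array(m['view'])
    p=np.asarray(P,float).reshape(-1,3)@V[:3,:3].T+V[:3,3]; s=p[:,:2]/p[:,2:]
    s=s*(1+m['k1']*(s**2).sum(1,keepdims=True)); return s*[K[0,0],K[1,1]]+K[:2,2]
E
python3 - <<'E'
from h import *
for n in('top','side'):
    im,d=grab(n); cv2.imwrite(f'pics/{n}0.png',im[:,:,::-1]); m=env.camera_model(n); V=np.array(m['view']); print(n,m['camera_matrix'],m['k1'],-V[:3,:3].T@V[:3,3],V[:3,:3])
print(env.read_state())
E
```

```text
top [[412.77923399   0.         316.93134197]
 [  0.         412.77923399 200.18574943]
 [  0.           0.           1.        ]] -0.08685162428934992 [0.42409806 0.00323055 1.01989067] [[-0.00698606 -0.99995755 -0.00600822]
 [-0.990914    0.00772967 -0.13427472]
 [ 0.13431546  0.00501557 -0.99092593]]
side [[455.31090668   0.         324.70996724]
 [  0.         455.31090668 198.83227511]
 [  0.           0.           1.        ]] -0.06566269219613448 [ 0.31958205 -0.62243143  0.69573908] [[ 9.41627616e-01 -3.36656220e-01 -1.50015684e-04]
 [-2.30225128e-01 -6.43614551e-01 -7.29901843e-01]
 [ 2.45629443e-01  6.87330270e-01 -6.83551957e-01]]
{'clock': 0.1, 'qpos': array([-1.36808290e+00,  8.78790785e-02,  1.37206624e+00, -2.16159537e-05,
        1.68357769e+00, -1.03131285e-01]), 'joint_vel': array([ 0.00010568, -0.00087178, -0.0037314 ,  0.00031257, -0.00037952,
       -0.00047896]), 'joint_efforts': array([ 2.00300965e-03, -3.41251123e+01, -3.03302336e+01,  7.20533263e-02,
        3.04045749e-02, -9.68026870e-05]), 'tcp_pos': array([ 0.16548   , -0.52401639,  0.20444102]), 'eef_rot': array([ 9.88329868e-01,  1.52325770e-01, -5.87644171e-05, -9.63444308e-04]), 'wrist_force': array([ 1.19650491, -0.11890283, -0.44455054]), 'moment': array([-0.04480037,  0.0420317 , -0.03097952]), 'gripper_force': 0.0, 'opening': 0.09420768194384532}
```

View pics/top0.png

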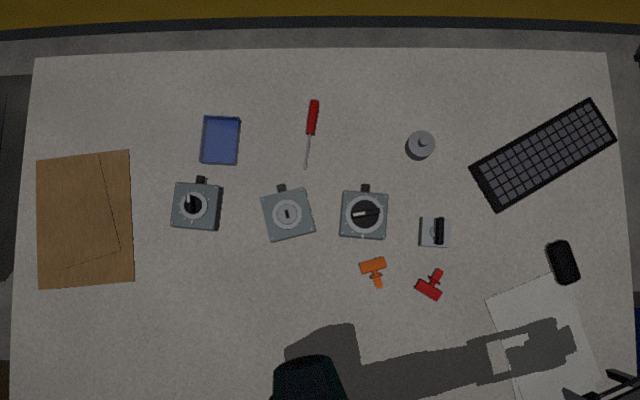

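View pics/side0.png

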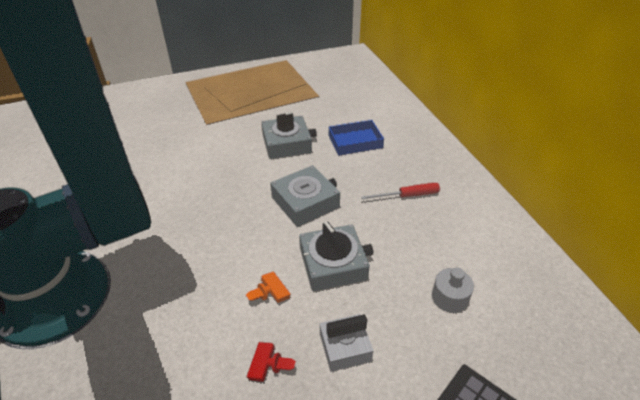

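Top view: fan dial (196,205), key switch (287,214), heat dial (364,214) with larger disc, black key in its stand (437,232). Confusable with the key: the orange (373,270) and red (430,284) keys lying down, and the fan dial's bar (192,203). I choose the black bar on the aluminium block at (437,232), and I'll check that in a close crop.

Run:
```python
from h import *
im=np.load('pics/top.npz')['im']; d=np.load('pics/top.npz')['d']
s=np.load('pics/side.npz')['im']; ds=np.load('pics/side.npz')['d']
a=cv2.resize(im[180:255,255:455],None,fx=4,fy=4,interpolation=cv2.INTER_CUBIC)
b=cv2.resize(s[160:370,260:400],None,fx=2,fy=2,interpolation=cv2.INTER_CUBIC)[:,:]
cv2.imwrite('pics/crop1.png',a[:,:,::-1])
b=cv2.resize(s[165:370,265:385],None,fx=2.9,fy=2.9,interpolation=cv2.INTER_CUBIC)
cv2.imwrite('pics/crop2.png',b[:,:,::-1])
def blobs(n,im,d,boxes,thr):
    g=im.max(2)
    for nm,(x0,y0,x1,y1) in boxes.items():
        m=np.zeros(g.shape,np.uint8); m[y0:y1,x0:x1]=(g[y0:y1,x0:x1]<thr)
        k,l,st,ce=cv2.connectedComponentsWithStats(m)
        i=1+st[1:,4].argmax(); v,u=np.where(l==i)
        c=cloud(n,np.c_[u,v],d[v,u]); z=c[:,2]
        print(n,nm,st[i],ce[i],'z pct',np.percentile(z,[2,25,50,75,98]).round(4))
        t=c[z>np.percentile(z,98)-.012]
        r=cv2.minAreaRect((t[:,:2]*1000).astype(np.float32)); print('  top pts',len(t),t.mean(0).round(4),r)
blobs('top',im,d,{'key':(425,210,455,255),'heat':(343,195,386,235),'slot':(278,206,296,222)},60)
blobs('side',s,ds,{'key':(322,310,372,345),'heat':(305,218,358,268),'slot':(292,178,318,195)},60)
```

```text
top key [433 217  11  28 263] [438.60836502 230.62357414] z pct [0.0346 0.0659 0.0782 0.0801 0.083 ]
  top pts 181 [ 0.4786 -0.2704  0.0896] ((440.0405578613281, -147.9544677734375), (59.82398223876953, 298.1028747558594), 17.36713981628418)
top heat [351 200  29  28 578] [365.09515571 213.56401384] z pct [0.0554 0.058  0.0594 0.0707 0.0906]
  top pts 134 [ 0.5199 -0.1051  0.1017] ((489.2242431640625, -56.06306457519531), (36.800811767578125, 172.26220703125), 35.6249885559082)
top slot [285 210   4   8  25] [286.56 213.48] z pct [0.0069 0.0085 0.011  0.0136 0.0441]
  top pts 3 [0.5313 0.0814 0.0408] ((530.4254760742188, 80.12867736816406), (11.199767112731934, 1.8209705352783203), 43.97018051147461)
side key [328 316  38  21 411] [345.87591241 326.84428224] z pct [0.0579 0.0676 0.0759 0.0801 0.0823]
  top pts 275 [ 0.476  -0.2817  0.0826] ((390.8409423828125, -436.0946044921875), (395.04107666015625, 56.03218460083008), 60.99925994873047)
side heat [317 226  33  34 716] [332.7472067  245.15642458] z pct [0.0573 0.0603 0.0619 0.0796 0.0918]
  top pts 178 [ 0.515  -0.1301  0.105 ] ((432.21405029296875, -357.9520568847656), (573.833740234375, 35.440277099609375), 70.46678161621094)Traceback (most recent call last):
  File "<stdin>", line 20, in <module>
  File "<stdin>", line 14, in blobs
ValueError: attempt to get argmax of an empty sequence
```

View pics/crop1.png

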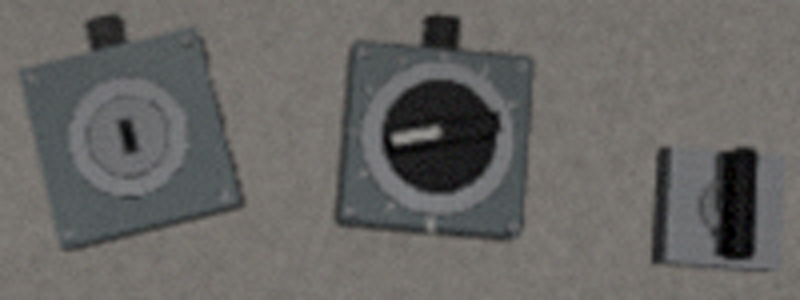

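View pics/crop2.png

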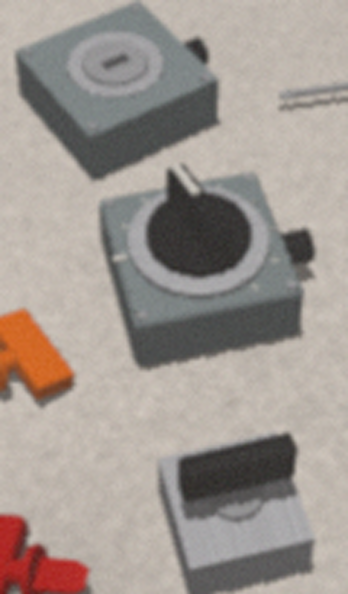

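Crop 1 confirms the choice: an upright black grip bar at (738,203) on the aluminium stand. It also shows the slot at (127,136) and the heat pointer aimed image-left at (415,135), with the thick tick at the bottom (431,225). Crop 2 agrees: slot (115,62), heat dial (198,230), key bar (238,467). Next come the precise positions from both views.

```bash
cat > meas.py <<'E'
from h import *
def zmap(n,d):
    v,u=np.mgrid[0:400,0:640]; c=cloud(n,np.c_[u.ravel(),v.ravel()],cv2.medianBlur(d,3).ravel()); return c.reshape(400,640,3)
def patch(n,im,C,xy,rad,zlo,zhi,zp,dark=None):
    m=(np.hypot(C[...,0]-xy[0],C[...,1]-xy[1])<rad)&(C[...,2]>zlo)&(C[...,2]<zhi)
    if dark: m&=(im.max(2)<dark)
    k,l,st,_=cv2.connectedComponentsWithStats(m.astype(np.uint8)); i=1+st[1:,4].argmax()
    v,u=np.where(l==i); P=onplane(n,np.c_[u,v],zp)[:,:2]
    (cx,cy),(w,h),a=cv2.minAreaRect((P*1000).astype(np.float32))
    if w<h: a+=90
    e=np.linalg.eigh(np.cov(P.T))[1][:,1]
    return dict(c=(round(cx,1),round(cy,1)),size=(round(w,1),round(h,1)),rectang=round(a%180,1),cen=(P.mean(0)*1000).round(1),pca=round(np.degrees(np.arctan2(e[1],e[0]))%180,1),z=round(float(np.median(C[v,u,2])),4),n=len(u))
E
python3 - <<'E'
from meas import *
for n in('top','side'):
    f=np.load(f'pics/{n}.npz'); im,d=f['im'],f['d']; C=zmap(n,d)
    print(n)
    print(' keytop',patch(n,im,C,(.48,-.28),.06,.072,.09,.080,70))
    print(' stand',patch(n,im,C,(.48,-.28),.06,.030,.042,.036))
    print(' heatbar',patch(n,im,C,(.53,-.11),.05,.078,.1,.089))
    print(' heatbox',patch(n,im,C,(.53,-.11),.085,.038,.052,.045))
    print(' heatdisc',patch(n,im,C,(.53,-.11),.06,.052,.067,.059,70))
    print(' lockbox',patch(n,im,C,(.53,.08),.085,.038,.053,.045))
    g=cv2.GaussianBlur(im.max(2),(0,0),.6).astype(float)
    # slot: darkness-weighted centroid near the barrel centre
    P=np.full((400,640,2),9.); v,u=np.mgrid[0:400,0:640]; P=onplane(n,np.c_[u.ravel(),v.ravel()],.048)[:,:2].reshape(400,640,2)
    q=proj(n,[.532,.08,.048])[0].astype(int); win=np.s_[q[1]-11:q[1]+12,q[0]-14:q[0]+15]
    base=np.median(g[win]); w=np.clip(base-12-g[win],0,None)
    k,l,st,ce=cv2.connectedComponentsWithStats((w>0).astype(np.uint8)); i=1+st[1:,4].argmax(); w=w*(l==i)
    p=P[win][w>0]; ww=w[w>0]; c=(p*ww[:,None]).sum(0)/ww.sum(); e=np.linalg.eigh(np.cov(p.T,aweights=ww))[1][:,1]
    print(' slot',c.round(4),np.degrees(np.arctan2(e[1],e[0]))%180,len(p),base,'uv',proj(n,[*c,.048])[0].round(1))
    # white pointer on heat dial
    m=(im.min(2)>120)&(np.hypot(C[...,0]-.53,C[...,1]+.11)<.05)&(C[...,2]>.075)
    vv,uu=np.where(m); 
    if len(vv): pp=onplane(n,np.c_[uu,vv],.089); print(' stripe',pp.mean(0).round(4),len(vv))
E
```

```text
top
 keytop {'c': (479.6, -273.3), 'size': (15.9, 62.2), 'rectang': 174.4, 'cen': array([ 479.6, -273.3]), 'pca': np.float64(175.3), 'z': 0.0794, 'n': 180}
 stand {'c': (478.9, -275.8), 'size': (70.7, 68.4), 'rectang': 84.4, 'cen': array([ 478.2, -272.5]), 'pca': np.float64(78.0), 'z': 0.0359, 'n': 601}
 heatbar {'c': (520.7, -101.5), 'size': (14.4, 64.8), 'rectang': 99.6, 'cen': array([ 520.8, -101.4]), 'pca': np.float64(99.4), 'z': 0.0881, 'n': 179}
 heatbox {'c': (520.8, -101.8), 'size': (110.0, 109.8), 'rectang': 84.5, 'cen': array([ 519.5, -100.8]), 'pca': np.float64(51.6), 'z': 0.0452, 'n': 1410}
 heatdisc {'c': (503.6, -104.2), 'size': (27.6, 64.0), 'rectang': 95.9, 'cen': array([ 504.4, -105.1]), 'pca': np.float64(98.6), 'z': 0.0587, 'n': 240}
 lockbox {'c': (523.9, 80.2), 'size': (110.7, 107.9), 'rectang': 14.1, 'cen': array([523.6,  80.2]), 'pca': np.float64(7.7), 'z': 0.0449, 'n': 2069}
 slot [0.5244 0.0802] 14.30050436475463 47 108.0 uv [286.6 213.6]
 stripe [ 0.5189 -0.086   0.089 ] 17
side
 keytop {'c': (477.3, -278.7), 'size': (16.5, 62.4), 'rectang': 175.0, 'cen': arr
[... 234 characters left out ...]
': (519.4, -106.3), 'size': (18.5, 72.1), 'rectang': 99.6, 'cen': array([ 519.7, -107.1]), 'pca': np.float64(97.9), 'z': 0.0898, 'n': 287}
 heatbox {'c': (520.5, -103.6), 'size': (117.8, 110.5), 'rectang': 84.2, 'cen': array([ 515.6, -117.2]), 'pca': np.float64(148.3), 'z': 0.0465, 'n': 1458}
 heatdisc {'c': (520.5, -107.0), 'size': (62.6, 63.4), 'rectang': 165.5, 'cen': array([ 516.3, -109.8]), 'pca': np.float64(158.7), 'z': 0.0606, 'n': 490}
 lockbox {'c': (523.8, 78.9), 'size': (114.4, 118.7), 'rectang': 103.6, 'cen': array([523.2,  76.9]), 'pca': np.float64(89.8), 'z': 0.047, 'n': 1961}
 slot [0.5508 0.1092] 151.8430104223725 77 150.0 uv [311.8 175.5]
 stripe [ 0.5197 -0.0829  0.089 ] 54
```

servo_tool(motion=[[0.1,0.12,0,0,0,0.045],[0.21,0.25,0,0,0,0.09],[0.32,0.38,0,0,0,0.135],[0.43,0.51,0,0,0,0.18],[0.53,0.63,0,0,0,0.228]], hand=0.3)

```text
clock: 0.6
tcp_pos: [0.3252, -0.3338, 0.205]
eef_rot: [0.871, 0.491, 0.0, -0.0]
wrist_force: [0.2, 0.1, 0.3]
opening: 0.0616
gripper_force: 0.0
```

servo_tool(motion=[[0.1,0.12,0,0,0,0.045],[0.21,0.25,0,0,0,0.09],[0.32,0.38,0,0,0,0.135],[0.43,0.51,0,0,0,0.18],[0.53,0.63,0,0,0,0.228]])

```text
clock: 1.1
tcp_pos: [0.4842, -0.1448, 0.2051]
eef_rot: [0.644, 0.765, -0.0, -0.0]
wrist_force: [1.0, -0.2, -0.4]
opening: 0.0608
gripper_force: 0.0
```

servo_tool(motion=[[0.12,0.145,-0.05,0,0,0],[0.12,0.145,-0.15,0,0,0],[0.12,0.145,-0.25,0,0,0],[0.12,0.145,-0.25,0,0,0],[0.12,0.145,-0.25,0,0,0]])

```text
clock: 1.6
tcp_pos: [0.5189, -0.1031, 0.1302]
eef_rot: [0.646, 0.763, -0.0, -0.001]
wrist_force: [0.9, 0.6, -0.6]
opening: 0.0612
gripper_force: 0.0
```

servo_tool(motion=[[0.006,0.002,-0.1,0,0,0],[0.006,0.002,-0.2,0,0,0],[0.006,0.002,-0.217,0,0,0],[0.006,0.002,-0.217,0,0,0]])

```text
clock: 2.0
tcp_pos: [0.5214, -0.1032, 0.0663]
eef_rot: [0.646, 0.763, 0.0, 0.0]
wrist_force: [0.3, -0.5, -0.0]
opening: 0.061
gripper_force: 0.0
```

servo_tool(motion=[[0,0,0,0,0,0],[0,0,0,0,0,0],[0,0,0,0,0,0],[0,0,0,0,0,0],[0,0,0,0,0,0]], hand=-1, squeeze=30)

```text
clock: 2.5
tcp_pos: [0.5214, -0.1026, 0.0659]
eef_rot: [0.646, 0.763, 0.0, 0.0]
wrist_force: [-0.6, -0.4, 0.2]
opening: 0.0247
gripper_force: 0.0
```

servo_tool(motion=[[0,0,0,0,0,0],[0,0,0,0,0,0],[0,0,0,0,0,0],[0,0,0,0,0,0]])

```text
clock: 2.9
tcp_pos: [0.5223, -0.1024, 0.0656]
eef_rot: [0.646, 0.763, 0.001, 0.001]
wrist_force: [4.4, 0.6, -1.9]
opening: 0.0134
gripper_force: 30.0
```

servo_tool(motion=[[0,0,0,0,0,0.03],[0,0,0,0,0,0.065],[0,0,0,0,0,0.1],[0,0,0,0,0,0.135],[0,0,0,0,0,0.17]])

```text
clock: 3.4
tcp_pos: [0.5224, -0.1023, 0.0656]
eef_rot: [0.42, 0.908, 0.001, 0.001]
wrist_force: [5.9, 1.0, -2.4]
opening: 0.0137
gripper_force: 30.0
```

servo_tool(motion=[[0,0,0,0,0,0.035],[0,0,0,0,0,0.07],[0,0,0,0,0,0.105],[0,0,0,0,0,0.14],[0,0,0,0,0,0.17]])

```text
clock: 3.9
tcp_pos: [0.5225, -0.1022, 0.0656]
eef_rot: [0.166, 0.986, 0.001, 0.001]
wrist_force: [4.1, 1.2, -2.6]
opening: 0.0141
gripper_force: 30.0
```

servo_tool(motion=[[0,0,0,0,0,0.02],[0,0,0,0,0,0.04],[0,0,0,0,0,0.055],[0,0,0,0,0,0.065]])

```text
clock: 4.3
tcp_pos: [0.5225, -0.1021, 0.0656]
eef_rot: [0.065, 0.998, 0.001, 0.001]
wrist_force: [6.1, 1.5, -2.9]
opening: 0.0134
gripper_force: 30.0
```

```bash
python3 -c "
from h import *
s=env.read_state();print(s['moment'],s['wrist_force'],s['eef_rot'],s['qpos'],np.degrees(2*np.arctan2(s['eef_rot'][1],s['eef_rot'][0])))"
```

```text
[ 0.32086873 -1.21620925 -0.08674189] [ 6.11230448  1.46001943 -2.88371426] [6.54753762e-02 9.97852944e-01 5.70826831e-04 1.46678590e-03] [-0.30069034  0.11674698  1.62098499  0.00181986  1.40127415 -1.74074671] 172.49169400520486
```

servo_tool(motion=[[0,0,0,0,0,0.008],[0,0,0,0,0,0.016],[0,0,0,0,0,0.02],[0,0,0,0,0,0.02]])

```text
clock: 4.7
tcp_pos: [0.5225, -0.1021, 0.0656]
eef_rot: [0.035, 0.999, 0.001, 0.002]
wrist_force: [5.5, 1.8, -2.5]
opening: 0.014
gripper_force: 30.3
```

```bash
python3 -c "
from h import *
s=env.read_state();print(s['moment'],s['wrist_force'],s['eef_rot'],np.degrees(2*np.arctan2(s['eef_rot'][1],s['eef_rot'][0])))"
```

```text
[ 0.33574148 -1.17721079 -0.49561872] [ 5.45153363  1.84215001 -2.54379783] [3.54384014e-02 9.99370503e-01 6.68233917e-04 1.50716205e-03] 175.93820231988144
```

servo_tool(motion=[[0,0,0,0,0,-0.008],[0,0,0,0,0,-0.008],[0,0,0,0,0,-0.008],[0,0,0,0,0,-0.008]], hand=0.3)

```text
clock: 5.1
tcp_pos: [0.5208, -0.1027, 0.0653]
eef_rot: [0.047, 0.999, -0.0, -0.0]
wrist_force: [-0.1, -0.3, -0.4]
opening: 0.0422
gripper_force: 0.0
```

servo_tool(motion=[[0,0,0.08,0,0,0],[0,0,0.2,0,0,0],[0,-0.15,0.35,0,0,0],[0,-0.3,0.4,0,0,0],[0,-0.4,0.4,0,0,0]])

```text
clock: 5.6
tcp_pos: [0.5225, -0.2249, 0.1899]
eef_rot: [0.047, 0.999, -0.002, 0.003]
wrist_force: [-0.1, 0.6, 0.3]
opening: 0.0611
gripper_force: 0.0
```

Run:
```python
from meas import *
for n in('top','side'):
    im,d=grab(n); C=zmap(n,d)
    try: print(n,'heatbar',patch(n,im,C,(.5207,-.1025),.04,.078,.1,.089))
    except Exception as e: print(e)
    m=(im.min(2)>120)&(np.hypot(C[...,0]-.52,C[...,1]+.10)<.05)&(C[...,2]>.075)
    vv,uu=np.where(m)
    if len(vv): print(' stripe',onplane(n,np.c_[uu,vv],.089).mean(0).round(4),len(vv))
s=env.read_state(); print(s['clock'],s['tcp_pos'],s['wrist_force'],s['moment'])
```

```text
top heatbar {'c': (521.4, -101.5), 'size': (14.6, 62.4), 'rectang': 174.3, 'cen': array([ 521.5, -101.6]), 'pca': np.float64(174.3), 'z': 0.0882, 'n': 178}
 stripe [ 0.5048 -0.1011  0.089 ] 27
side heatbar {'c': (520.8, -107.2), 'size': (24.0, 67.3), 'rectang': 174.6, 'cen': array([ 520.2, -107. ]), 'pca': np.float64(175.6), 'z': 0.0891, 'n': 351}
 stripe [ 0.5159 -0.0745  0.089 ] 74
5.7 [ 0.5210991  -0.22731284  0.18667047] [-0.08319539  0.21321889 -0.11616982] [ 0.09589727 -0.12961875 -0.01696985]
```

servo_tool(motion=[[-0.07,-0.08,0,0,0,0.003],[-0.14,-0.162,-0.1,0,0,0.005],[-0.14,-0.162,-0.2,0,0,0.005],[-0.14,-0.162,-0.24,0,0,0.005],[-0.14,-0.162,-0.24,0,0,0.005]])

```text
clock: 6.2
tcp_pos: [0.4778, -0.2695, 0.1107]
eef_rot: [0.039, 0.999, 0.002, -0.002]
wrist_force: [0.5, -0.3, 0.0]
opening: 0.0607
gripper_force: 0.0
```

servo_tool(motion=[[0,0,0,0,0,0],[0,0,0,0,0,0]])

```text
clock: 6.4
tcp_pos: [0.4805, -0.2712, 0.1154]
eef_rot: [0.039, 0.999, -0.001, 0.001]
wrist_force: [0.1, 0.2, 0.4]
opening: 0.0614
gripper_force: 0.0
```

servo_tool(motion=[[-0.005,-0.016,-0.08,0,0,0],[-0.005,-0.016,-0.16,0,0,0],[-0.005,-0.016,-0.218,0,0,0],[-0.005,-0.016,-0.218,0,0,0],[-0.005,-0.016,-0.218,0,0,0]])

```text
clock: 6.9
tcp_pos: [0.4786, -0.2762, 0.0493]
eef_rot: [0.039, 0.999, -0.0, 0.001]
wrist_force: [-0.4, 0.6, -0.3]
opening: 0.0612
gripper_force: 0.0
```

servo_tool(motion=[[0,0,0,0,0,0],[0,0,0,0,0,0],[0,0,0,0,0,0],[0,0,0,0,0,0],[0,0,0,0,0,0]], hand=-1, squeeze=30)

```text
clock: 7.4
tcp_pos: [0.4778, -0.2761, 0.0483]
eef_rot: [0.04, 0.999, -0.0, 0.0]
wrist_force: [0.2, 0.3, -0.1]
opening: 0.024
gripper_force: 0.0
```

servo_tool(motion=[[0,0,0,0,0,0],[0,0,0,0,0,0],[0,0,0,0,0,0],[0,0,0,0,0,0],[0,0,0,0,0,0]])

```text
clock: 7.9
tcp_pos: [0.4777, -0.2759, 0.048]
eef_rot: [0.04, 0.999, 0.0, -0.0]
wrist_force: [0.3, 1.6, 0.2]
opening: 0.0136
gripper_force: 30.0
```

servo_tool(motion=[[0,0,0.06,0,0,0],[0,0,0.14,0,0,0],[0,0,0.26,0,0,0],[0,0,0.4,0,0,0],[0,0,0.4,0,0,0]])

```text
clock: 8.4
tcp_pos: [0.4807, -0.2783, 0.1754]
eef_rot: [0.04, 0.999, -0.004, 0.005]
wrist_force: [-0.3, -0.1, 0.1]
opening: 0.0137
gripper_force: 30.0
```

servo_tool(motion=[[0.02,0.1,0,0,0,0.01],[0.04,0.22,0,0,0,0.02],[0.06,0.35,0,0,0,0.03],[0.08,0.48,0,0,0,0.045],[0.09,0.6,0,0,0,0.06]])

```text
clock: 8.9
tcp_pos: [0.5044, -0.0943, 0.1668]
eef_rot: [-0.056, 0.998, 0.0, -0.001]
wrist_force: [0.7, -0.2, -0.4]
opening: 0.0138
gripper_force: 30.0
```

servo_tool(motion=[[0.02,0.13,0,0,0,0.01],[0.04,0.26,0,0,0,0.02],[0.05,0.39,0,0,0,0.03],[0.06,0.5,0,0,0,0.044],[0.065,0.58,0,0,0,0.044]])

```text
clock: 9.4
tcp_pos: [0.5237, 0.0801, 0.1668]
eef_rot: [-0.125, 0.992, 0.0, -0.001]
wrist_force: [-0.2, 0.6, -1.4]
opening: 0.0138
gripper_force: 30.0
```

servo_tool(motion=[[0,0,0,0,0,0],[0,0,0,0,0,0],[0,0,0,0,0,0]])

```text
clock: 9.7
tcp_pos: [0.524, 0.077, 0.1674]
eef_rot: [-0.123, 0.992, -0.0, -0.0]
wrist_force: [-0.1, 0.5, -1.2]
opening: 0.0138
gripper_force: 30.0
```

Run:
```python
from h import *
for n in('top','side'):
    im,d=grab(n); u,v=proj(n,[.524,.08,.09])[0].astype(int); w=im[v-60:v+60,u-50:u+50]
    cv2.imwrite(f'pics/c_{n}.png',w[:,:,::-1])
a=np.hstack([cv2.imread(f'pics/c_{n}.png') for n in('top','side')])
cv2.imwrite('pics/held.png',cv2.resize(a,None,fx=4,fy=4,interpolation=cv2.INTER_CUBIC))
s=env.read_state(); print(s['clock'],s['tcp_pos'],s['eef_rot'],s['wrist_force'],np.degrees(2*np.arctan2(s['eef_rot'][1],s['eef_rot'][0])))
print([proj(n,[.524,.08,.09])[0].astype(int) for n in('top','side')])
```

```text
9.8 [0.52417904 0.07682145 0.16777004] [-1.22654314e-01  9.92449428e-01 -1.23367796e-04 -1.90377955e-04] [-0.1485427   0.25117285 -1.26421258] 194.09063127402484
[array([285, 211]), array([303, 171])]
```

View pics/held.png

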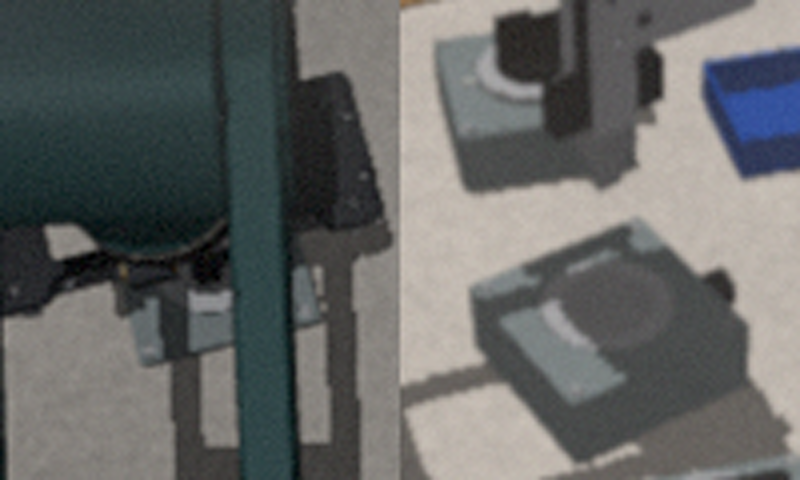

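Side half: the blade's tip is at about (605,185), with the barrel at (610,305) in shadow. In the top half the arm hides the key. Next I'll check the predicted pixels for the blade tip and slot.

Run:
```python
from h import *
f=lambda P:(proj('side',P)-[253,111])*4+[400,0]
t=np.array([.5242,.0768,.1677])
th=np.radians(14); ex=np.array([np.cos(th),np.sin(th),0])
tip=t-[0,0,.040]
print('tip,ends,flange',f([tip,tip+ex*.006,tip-ex*.006,tip+[0,0,.028],tip+ex*.032+[0,0,.058],tip-ex*.032+[0,0,.058]]).round(0))
print('slot',f([.5242,.08,.048]),proj('side',[.5242,.08,.048]),proj('side',[.5207,-.1025,.045]))
im=np.load('pics/side.npz')['im'] 
s=cv2.imread('pics/side0.png'); w=s[176:198,290:322]; print(cv2.GaussianBlur(w,(0,0),.6).max(2)[4:18,4:28])
a=cv2.resize(im[95:205,235:345],None,fx=5,fy=5,interpolation=cv2.INTER_CUBIC); a=cv2.convertScaleAbs(a,alpha=1.6)
cv2.imwrite('pics/side_b.png',a[:,:,::-1])
```

```text
tip,ends,flange [[602. 188.]
 [612. 184.]
 [592. 192.]
 [601. 143.]
 [654.  72.]
 [541. 115.]]
slot [[605.28181304 302.03366449]] [[304.32045326 186.50841612]] [[332.42299004 249.06994424]]
[[165 166 163 161 159 155 154 151 152 151 151 152 152 151 152 155 157 160
  162 165 165 164 162 156]
 [165 162 157 154 152 150 149 149 149 149 151 151 153 152 151 151 154 155
  156 160 162 162 163 161]
 [159 154 152 151 150 150 149 149 150 152 152 151 149 146 148 150 152 151
  150 153 157 160 162 162]
 [154 148 150 150 149 151 151 151 152 151 147 142 133 129 134 145 150 148
  149 152 153 155 159 163]
 [151 148 150 151 150 152 150 147 143 136 129 120 108 104 114 133 145 149
  149 149 149 149 155 161]
 [149 150 150 151 152 149 142 134 123 113 107  99  95  98 108 128 142 149
  151 150 147 145 152 162]
 [149 152 153 152 151 143 129 113 102  96  95  99 108 116 124 137 145 150
  151 151 147 143 152 161]
 [147 151 153 150 148 141 124 105  97 102 109 120 130 137 140 146 149 152
  151 150 145 139 149 159]
 [143 147 150 149 149 146 134 119 116 124 134 141 146 148 150 151 153 154
  152 151 143 137 148 158]
 [140 142 147 150 149 148 147 140 138 142 147 150 151 153 154 153 152 152
  150 146 140 140 151 161]
 [142 137 141 145 147 151 150 150 150 151 151 153 153 152 152 151 150 147
  142 138 139 145 156 163]
 [150 140 135 137 141 147 150 151 152 152 153 153 151 151 151 148 143 138
  136 138 146 155 161 164]
 [159 150 139 133 132 134 141 143 143 145 147 147 146 144 142 138 136 136
  142 149 156 160 163 161]
 [164 161 155 144 137 133 133 135 135 137 138 137 136 132 134 137 145 150
  156 162 163 161 158 152]]
```

View pics/side_b.png

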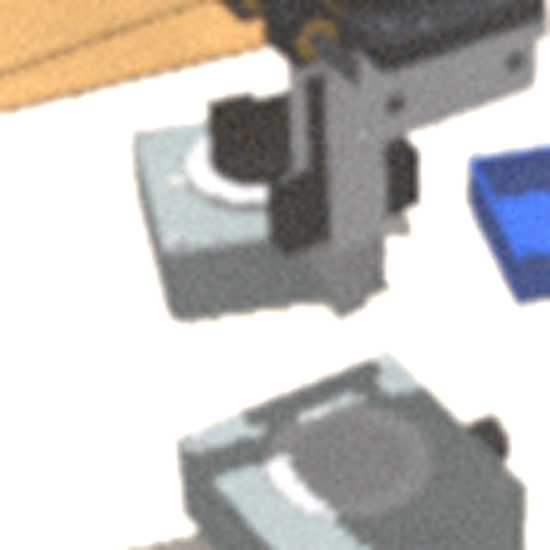

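Predicted blade tip (303.5,158) matches what I see (about (304,158)); the grip bar spans crop x from 270 to 418. I'll use depth to find the key's offset along its bar relative to the slot.

Run:
```python
from h import *
f=np.load('pics/side.npz'); im,d=f['im'],f['d']
v,u=np.mgrid[120:165,275:330]; u=u.ravel();v=v.ravel()
c=cloud('side',np.c_[u,v],d[v,u]); th=np.radians(14.1); R=np.array([[np.cos(th),np.sin(th),0],[-np.sin(th),np.cos(th),0],[0,0,1]])
L=(c-[.5242,.0768,.1277])@R.T*1000; b=im[v,u].max(1)
k=(abs(L[:,1])<30)&(abs(L[:,0])<50)
bar=k&(b<70)&(L[:,2]>46)&(L[:,2]<70)
x=L[bar]; print('bar n',bar.sum(),'x pct',np.percentile(x[:,0],[0,2,50,98,100]).round(1),'y med',np.median(x[:,1]),'z',np.percentile(x[:,2],[2,98]).round(1))
for z in (48,52,56,60,64):
    q=x[abs(x[:,2]-z)<2]
    if len(q): print(z,np.sort(q[:,0])[[0,1,-2,-1]].round(1),np.median(q[:,1]).round(1))
bl=k&(L[:,2]>-3)&(L[:,2]<27)
y=L[bl]; 
for z in (2,6,10,14,18,22):
    q=y[abs(y[:,2]-z)<2]
    if len(q): print('blade',z,np.sort(q[:,0])[[0,1,-2,-1]].round(1),np.percentile(q[:,1],[5,50,95]).round(1),len(q))
```

```text
bar n 173 x pct [-31.3 -30.7 -15.2  28.8  29.6] y med -6.194462983227724 z [47.7 69.5]
48 [-30.3 -29.9  24.3  27.2] -5.3
52 [-30.3 -30.1  28.9  29.1] -6.0
56 [-30.8 -30.6  26.5  28. ] -6.6
60 [-30.2 -30.1  27.7  29.6] -6.2
64 [-31.3 -31.1  28.6  29.6] -6.3
blade 2 [-4.5 -1.7  5.1  7.4] [-1.4 -1.3 -0.8] 5
blade 6 [-5.9 -4.5  4.7  6.5] [-3.  -2.1 -0.3] 6
blade 10 [-7.2 -7.   8.3  9. ] [-3.6 -2.1 -0.2] 13
blade 14 [-8.2 -7.6  9.2  9.4] [-4.7 -2.6  0.8] 15
blade 18 [-7.5 -6.4  8.   8. ] [-5.  -2.2  1.3] 14
blade 22 [-7.4 -6.8 -5.7 -4.8] [-2.7 -0.1  1.2] 4
```

servo_tool(motion=[[0.003,0.011,-0.06,0,0,0],[0.003,0.011,-0.13,0,0,0],[0.003,0.011,-0.2,0,0,0],[0.003,0.011,-0.24,0,0,0],[0.003,0.011,-0.245,0,0,0]])

```text
clock: 10.3
tcp_pos: [0.5239, 0.0805, 0.0925]
eef_rot: [-0.123, 0.992, 0.0, -0.002]
wrist_force: [0.3, -0.3, -1.1]
opening: 0.0137
gripper_force: 30.0
```

servo_tool(motion=[[0,0,0,0,0,0],[0,0,0,0,0,0],[0,0,0,0,0,0]])

```text
clock: 10.6
tcp_pos: [0.526, 0.0813, 0.0959]
eef_rot: [-0.123, 0.992, -0.0, 0.001]
wrist_force: [0.8, 0.3, -0.1]
opening: 0.0136
gripper_force: 30.0
```

servo_tool(motion=[[-0.002,-0.002,-0.01,0,0,0],[-0.002,-0.002,-0.015,0,0,0],[-0.002,-0.002,-0.015,0,0,0]])

```text
clock: 10.9
tcp_pos: [0.5243, 0.0807, 0.0897]
eef_rot: [-0.124, 0.992, 0.0, -0.0]
wrist_force: [0.2, -0.5, -0.5]
opening: 0.0139
gripper_force: 30.0
```

servo_tool(motion=[[0,0,0,0,0,0],[0,0,0,0,0,0]])

```text
clock: 11.1
tcp_pos: [0.5245, 0.0807, 0.09]
eef_rot: [-0.124, 0.992, 0.0, 0.0]
wrist_force: [0.5, 0.4, -0.6]
opening: 0.0136
gripper_force: 30.0
```

Now in slowly, watching force.

servo_tool(motion=[[0,-0.001,-0.008,0,0,0],[0,-0.001,-0.016,0,0,0],[0,-0.001,-0.024,0,0,0],[0,-0.001,-0.03,0,0,0]])

```text
clock: 11.5
tcp_pos: [0.5243, 0.0804, 0.0806]
eef_rot: [-0.123, 0.992, 0.0, -0.0]
wrist_force: [0.4, 0.6, -1.2]
opening: 0.0143
gripper_force: 30.0
```

servo_tool(motion=[[0,0,-0.008,0,0,0],[0,0,-0.016,0,0,0],[0,0,-0.024,0,0,0],[0,0,-0.03,0,0,0]])

```text
clock: 11.9
tcp_pos: [0.5245, 0.0804, 0.0717]
eef_rot: [-0.124, 0.992, 0.0, -0.0]
wrist_force: [-0.5, 0.4, -0.6]
opening: 0.0138
gripper_force: 30.0
```

servo_tool(motion=[[0,0,-0.008,0,0,0],[0,0,-0.016,0,0,0],[0,0,-0.022,0,0,0],[0,0,-0.022,0,0,0]])

```text
clock: 12.3
tcp_pos: [0.5244, 0.0804, 0.065]
eef_rot: [-0.124, 0.992, 0.0, -0.0]
wrist_force: [-0.3, -0.4, -0.4]
opening: 0.0137
gripper_force: 30.0
```

Free travel; about 5 mm to go until the flange seats.

servo_tool(motion=[[0,0,-0.006,0,0,0],[0,0,-0.012,0,0,0],[0,0,-0.018,0,0,0],[0,0,-0.018,0,0,0]])

```text
clock: 12.7
tcp_pos: [0.5245, 0.0804, 0.06]
eef_rot: [-0.123, 0.992, 0.0, -0.0]
wrist_force: [-0.3, -0.6, 0.2]
opening: 0.0139
gripper_force: 30.0
```

servo_tool(motion=[[0,0,-0.004,0,0,0],[0,0,-0.008,0,0,0],[0,0,-0.008,0,0,0]])

```text
clock: 13.0
tcp_pos: [0.5246, 0.0804, 0.0599]
eef_rot: [-0.124, 0.992, -0.0, 0.0]
wrist_force: [-5.2, -0.4, 11.0]
opening: 0.0137
gripper_force: 30.0
```

Seated (11 N up). Turn clockwise.

servo_tool(motion=[[0,0,0.003,0,0,-0.03],[0,0,0.003,0,0,-0.06],[0,0,0.003,0,0,-0.09],[0,0,0.003,0,0,-0.12],[0,0,0.003,0,0,-0.15]])

```text
clock: 13.5
tcp_pos: [0.5243, 0.0817, 0.06]
eef_rot: [0.113, 0.994, 0.001, -0.0]
wrist_force: [-3.8, 2.1, 7.1]
opening: 0.0139
gripper_force: 30.0
```

servo_tool(motion=[[0,0,0,0,0,-0.03],[0,0,0,0,0,-0.06],[0,0,0,0,0,-0.09],[0,0,0,0,0,-0.12],[0,0,0,0,0,-0.15]])

```text
clock: 14.0
tcp_pos: [0.5245, 0.0821, 0.06]
eef_rot: [0.342, 0.94, 0.002, -0.0]
wrist_force: [-3.9, 3.4, 6.3]
opening: 0.0135
gripper_force: 30.0
```

servo_tool(motion=[[0,0,0,0,0,-0.02],[0,0,0,0,0,-0.04],[0,0,0,0,0,-0.05],[0,0,0,0,0,-0.05]])

```text
clock: 14.4
tcp_pos: [0.5246, 0.0822, 0.06]
eef_rot: [0.413, 0.911, 0.002, -0.0]
wrist_force: [-2.3, 3.9, 6.0]
opening: 0.0139
gripper_force: 30.0
```

```bash
python3 -c "
from h import *
s=env.read_state();print(s['moment'],s['wrist_force'],s['tcp_pos'],np.degrees(2*np.arctan2(s['eef_rot'][1],s['eef_rot'][0]))%360,s['qpos'][5])"
```

```text
[0.65845528 0.55748964 0.06474952] [-2.32057133  3.85720881  5.97125098] [0.52463799 0.08215406 0.05997623] 131.20096485454619 -0.6733372564018312
```

servo_tool(motion=[[0,0,0,0,0,-0.01],[0,0,0,0,0,-0.02],[0,0,0,0,0,-0.03],[0,0,0,0,0,-0.03]])

```text
clock: 14.8
tcp_pos: [0.5247, 0.0822, 0.06]
eef_rot: [0.456, 0.89, 0.002, -0.0]
wrist_force: [-3.0, 4.4, 5.4]
opening: 0.0141
gripper_force: 30.0
```

```bash
python3 -c "
from h import *
s=env.read_state();print(s['moment'],s['wrist_force'],s['tcp_pos'],np.degrees(2*np.arctan2(s['eef_rot'][1],s['eef_rot'][0]))%360,s['qpos'][5])"
```

```text
[0.65565323 0.55417203 0.06282322] [-3.0066177   4.43082079  5.38557066] [0.52471563 0.08215033 0.05998479] 125.80000114338978 -0.5791275552530585
```

servo_tool(motion=[[0,0,0,0,0,-0.008],[0,0,0,0,0,-0.016],[0,0,0,0,0,-0.02],[0,0,0,0,0,-0.02]])

```text
clock: 15.2
tcp_pos: [0.5248, 0.0822, 0.06]
eef_rot: [0.483, 0.876, 0.002, -0.0]
wrist_force: [-3.2, 3.9, 6.9]
opening: 0.0141
gripper_force: 30.0
```

```bash
python3 -c "
from h import *
s=env.read_state();print(s['moment'],s['wrist_force'],s['tcp_pos'],np.degrees(2*np.arctan2(s['eef_rot'][1],s['eef_rot'][0]))%360,s['qpos'][5])"
```

```text
[0.71597118 0.49585485 0.09357714] [-3.19452812  3.89323403  6.89217953] [0.52480911 0.08217282 0.05999686] 122.22214565196283 -0.5166490628486727
```

servo_tool(motion=[[0,0,0,0,0,-0.008],[0,0,0,0,0,-0.014],[0,0,0,0,0,-0.014]])

```text
clock: 15.5
tcp_pos: [0.5248, 0.0823, 0.06]
eef_rot: [0.502, 0.865, 0.002, -0.0]
wrist_force: [-1.8, 3.4, 4.9]
opening: 0.014
gripper_force: 30.1
```

```bash
python3 -c "
from h import *
s=env.read_state();print(s['moment'],s['wrist_force'],s['tcp_pos'],np.degrees(2*np.arctan2(s['eef_rot'][1],s['eef_rot'][0]))%360,s['qpos'][5])"
```

```text
[0.71401442 0.40295997 0.42153173] [-1.80339492  3.4280764   4.86520103] [0.52483581 0.0822538  0.05998869] 119.75048339652467 -0.47333244354276016
```

Stop reached (0.42 N m). Relax slightly, release, and rise.

servo_tool(motion=[[0,0,0,0,0,0.006],[0,0,0,0,0,0.006]])

```text
clock: 15.7
tcp_pos: [0.5248, 0.0822, 0.06]
eef_rot: [0.494, 0.87, 0.002, -0.0]
wrist_force: [-2.2, 3.7, 5.7]
opening: 0.0139
gripper_force: 30.0
```

servo_tool(motion=[[0,0,0,0,0,0],[0,0,0,0,0,0],[0,0,0,0,0,0],[0,0,0,0,0,0],[0,0,0,0,0,0]], hand=0.3)

```text
clock: 16.2
tcp_pos: [0.5245, 0.0802, 0.0583]
eef_rot: [0.494, 0.869, -0.0, -0.0]
wrist_force: [-0.3, 0.1, -0.7]
opening: 0.0505
gripper_force: 0.0
```

servo_tool(motion=[[0,0,0.03,0,0,0],[0,0,0.1,0,0,0],[0,0,0.2,0,0,0],[0,0,0.32,0,0,0],[0,0,0.45,0,0,0]])

```text
clock: 16.7
tcp_pos: [0.524, 0.0803, 0.1948]
eef_rot: [0.494, 0.869, -0.0, -0.0]
wrist_force: [1.0, 0.4, 0.0]
opening: 0.0612
gripper_force: 0.0
```

servo_tool(motion=[[-0.1,-0.1,0.1,0,0,0],[-0.2,-0.2,0.1,0,0,0],[-0.33,-0.3,0.1,0,0,0],[-0.46,-0.4,0.1,0,0,0],[-0.6,-0.5,0.1,0,0,0]])

```text
clock: 17.2
tcp_pos: [0.3444, -0.0695, 0.2243]
eef_rot: [0.494, 0.87, -0.0, 0.001]
wrist_force: [0.8, -1.2, 0.5]
opening: 0.0609
gripper_force: 0.0
```

Run:
```python
from meas import *
for n in('top','side'):
    im,d=grab(n); C=zmap(n,d)
    for nm,xy,z in(('heat',(.522,-.102),.089),('key',(.5245,.081),.092)):
        try: print(n,nm,patch(n,im,C,xy,.04,.078,.105,z))
        except Exception as e: print(n,nm,e)
    cv2.imwrite(f'pics/end_{n}.png',im[:,:,::-1])
a=cv2.imread('pics/end_side.png')[60:300,240:480]; b=cv2.imread('pics/end_top.png')[90:290,160:470]
cv2.imwrite('pics/end.png',np.hstack([cv2.resize(a,(400,400)),cv2.resize(b,(400,258)) if 0 else cv2.copyMakeBorder(cv2.resize(b,(400,258)),0,142,0,0,0)]))
print(env.read_state()['clock'])
```

```text
top heat {'c': (520.5, -101.4), 'size': (14.6, 64.3), 'rectang': 174.4, 'cen': array([ 521.6, -101.6]), 'pca': np.float64(174.7), 'z': 0.0882, 'n': 181}
top key {'c': (523.7, 80.0), 'size': (15.2, 63.3), 'rectang': 123.6, 'cen': array([524.3,  79.5]), 'pca': np.float64(123.3), 'z': 0.091, 'n': 187}
side heat {'c': (519.7, -106.7), 'size': (23.6, 66.2), 'rectang': 175.0, 'cen': array([ 519.4, -106.7]), 'pca': np.float64(176.2), 'z': 0.0892, 'n': 341}
side key {'c': (522.2, 73.1), 'size': (25.7, 73.6), 'rectang': 121.9, 'cen': array([522.7,  72.5]), 'pca': np.float64(118.2), 'z': 0.0908, 'n': 264}
17.3
```

View pics/end.png

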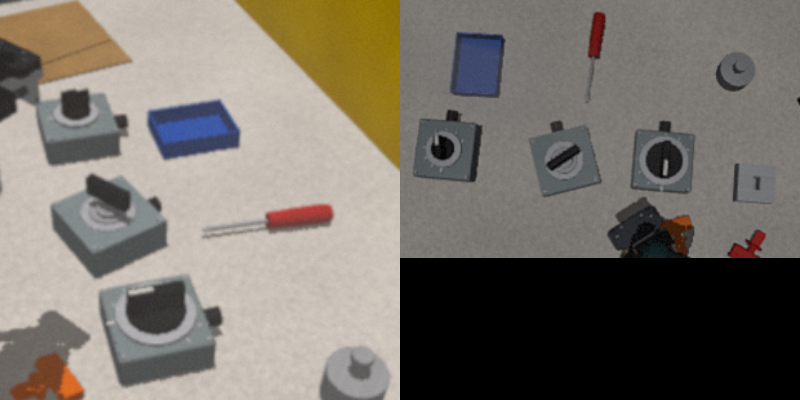

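The picture shows the key standing in the switch at (565,157), turned about 71° including play, with its top at 92 mm, so it is fully home. The heat pointer is on the thick tick at (666,165), and the bystanders and fan dial look undisturbed.

```bash
python3 -c "
from bench import env
print(env.close_job())"
```

```text
the job is handed in; nothing more can be done
None
```

The job is handed in: the heat dial is at its off stop and the key is fully home in the switch, turned clockwise to its stop and released; the final picture showed the fan dial, weight, tray and screwdriver undisturbed, but no verdict came back.

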